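# Unlock the blue-lidded parts case: keeper, then bolt

## Robot

A 7-joint arm with a two-finger parallel gripper is mounted at the origin on the work surface. World frame = base frame: x ahead of the robot, y to its left, z up, the work surface at z = 0. Lengths are in m, angles in rad, forces in N, time in s.
With the tool pointing down it reaches from about 0.4 to 0.85 m from the base axis. Payload 10.4 kg.
Tool frame: the origin (TCP) lies between the finger pads; the fingertips stand 19 mm ahead of it and the grasp point (between the pads) is the TCP; x points along the fingers, y is the direction in which the jaws open and shut, and the axes are right-handed (so a half turn about x gives the same grasp; the last joint's range is limited). The gripper opens to 87 mm and grips with 3 to 60 N. Pads are 19 mm wide; open, the fingers measure 117 mm over their backs; the gripper's body (75 mm by 190 mm) begins 51 mm behind the grasp point.
Start: joints at [1.228, 0.332, -0.065, 1.46, 0.022, 1.35, -0.088], TCP at [0.197, -0.593, 0.242] pointing down, gripper open.
Joint ranges: [-2.6, 2.6], [-0.5, 2.12], [-1.47, 1.34], [0.16, 2.42], [-1.27, 4.41], [0.06, 2.06], [-2.6, 2.6]. Speed limits (rad/s): [2.22, 2.22, 2.79, 2.79, 3.14, 3.14, 3.14].

## Interface

Orientations are given as a unit quaternion [x, y, z, w].
In Python, from bench import r gives the robot as it stands.
- The arm moves only by the tool drive_tool, never from a script. Its argument "motion" is a list of rows, each a list of 4 numbers: the shift along the tool's x, y, z in cm, then the turn about the tool's x in units of 5 degrees (1.0 is 5 degrees). In form: [[tx, ty, tz, twist], ...]. A call has 1 to 20 rows; each row is the pose to reach, as a shift and turn from the pose commanded when the call began, along the tool's axes at that moment; what a row does not reach only later rows make up. A row lasts 1/12 s, in which the tool goes at most 41.7 mm and 7.16 degrees, less where a joint would pass 70% of its speed; a pose out of reach is approached as far as the arm can. A call with a gripper value outside its range is refused whole. "grip" is the closure in counts, from 0 (fully open) to 255 (shut), set as the call begins (left out, the last holds). The fingers move at their own pace and stop on an object; "force" is the grip in N (left out, the last holds). Time passes only in rows, so rows that repeat a pose let the fingers close. It gives the time, the measured TCP pose, the force and the opening at its end, in the units of the state.
- r.read_state(): the state, without advancing time (a new reading comes with each control period).
- r.camera(name): name is "side" or "top" or "wrist"; returns the picture (480x640x3 uint8, red, green, blue); there is no depth.
- r.calibration(name): a dict with "fx", "fy", "cx", "cy" (pixels), "xyz" and "orientation" of the camera in the world. Camera axes: x right, y up, looking along -z (the intrinsics and any distortion apply to the point x, -y, -z); pixel columns grow to the right and rows downward; lengths in m; the calibration is good to about 2 mm. A picture is of the moment at which its call begins: read the wrist's pose just before it. calibration takes no time and is no camera call; for the wrist camera it gives the pose at the moment of the call.
- r.close_job(): hands the job in, once; it reports no verdict.
The state is a dict: "time": time; "joint_positions": joint angles; "joint_vel": joint speeds; "joint_torque": joint torques, N m; "ee_pos": TCP position; "eef_rot": TCP orientation; "ft_force": force on the tool from outside, world axes, zero at the start; "torque": the same for the moment, N m; "width": finger opening in m.
Only numpy, scipy, OpenCV 4.12 (cv2) and the standard library are available. Lean on these libraries where they do the work, as an engineer would, in place of code of your own. Each camera call takes 0.05 s, during which the arm holds its last target.

## Task

Unlock the parts case with the blue lid so that it is ready to be opened: first swing its red keeper aside by a quarter turn, clear of the bolt, then draw the bolt all the way back by its black post and let go. Leave the case with the grey lid alone.

Things in the scene. Friction and masses are not known exactly. Their poses are not given: they have to be found in the camera images.
- blue_case: Case to unlock: aluminium, blue lid, fixed, 160 (x) x 200 (y) mm, lid top at z = 90 mm; may stand left or right, turned. Origin: centre of its underside on the table, z up. Lengths below are in its frame, mm. On the lid, bolt guides reach z = 112 and the staple at its +y edge z = 118. Grip either post at z = 135, fingers on its +x and -x sides: they then clear all else on the case.
- blue_case_keeper (a joint): Red arm turning on an upright pivot at x -16, y -49; top z 112. Its upright red post (16 dia., up to z 151) stands 50 from the pivot. Angle in rad: 0 to 0.1 at start, arm along +y, its end 6 short of the bolt's black post, so it stops the bolt. Grows clockwise from above, free end towards +x; 1.57 = along +x, stop 1.75. About 2 N at the post; stays where left.
- blue_case_bolt (a joint): Travel in m of the bolt, moved by its upright black post (16 dia., z 100 to 153), whose axis is at x -20, y +45 at travel 0 and moves straight to -y as it grows; steel rod from the post to +y into the staple. 0 to 0.004 at start (bolted), 0.045 fully back, at the stop. About 2.5 N friction, stays where left. With the keeper closed it stops at about 0.006.
- grey_case: Bystander to leave alone: a case of the same shape and fittings with a grey lid, on the other side. Origin and axes as for the blue case.

How it is judged:
By the outcome, as a careful person would: the job done as asked, in the order asked, and still so for the second after the job is handed in, with the robot touching nothing.
It also fails if it takes over 40 s, if anything falls off the work surface, if the arm or the gripper's body presses on something with over 40 N, if the wrist force passes 120 N, or if a joint passes its speed limit or range.

## Working session

There is one attempt and no reset: what is moved stays moved. The work goes in short steps, Python scripts to look and compute and a tool call to move; the robot and the scene stay as the last step left them, time stands still between calls to the robot, and variables do not carry over. Pictures are saved under pics/ and viewed, and the job is handed in when it is done.

Besides the shell and the picture viewer there is one more tool, called after ">>>" by a JSON object that holds its "api" and its "payload". drive_tool: Moves the arm, as the interface text tells. Its arguments: {"type":"object","properties":{"motion":{"type":"array","items":{"type":"array","items":{"type":"number"}}},"grip":{"type":"number"},"force":{"type":"number"}},"required":["motion"]}

```bash
mkdir -p pics; python3 - <<'E'
from bench import r
import cv2
for n in ["top","side"]:
    c=r.calibration(n); print(n,c)
    cv2.imwrite(f"pics/{n}0.png",r.camera(n)[:,:,::-1])
print(r.read_state())
E
```

```text
top {'fx': 486.80612984824495, 'fy': 486.80612984824495, 'cx': 315.0649997774432, 'cy': 239.63689375638367, 'xyz': array([ 0.49653583, -0.02229346,  1.04119856]), 'orientation': array([-0.0259449 ,  0.01348722,  0.71299906, -0.70055499])}
side {'fx': 455.1962539316657, 'fy': 455.1962539316657, 'cx': 319.3953369079904, 'cy': 241.01083652814407, 'xyz': array([0.0875214 , 0.37524541, 0.56883815]), 'orientation': array([-0.17278128,  0.39230027,  0.81978695, -0.37973213])}
{'time': 0.1, 'joint_positions': array([ 1.22841154,  0.33280483, -0.06468953,  1.46083522,  0.02161108,
        1.34989562, -0.08852663]), 'joint_vel': array([ 9.93027000e-04, -2.78732692e-04, -9.70116501e-04, -2.75275005e-03,
       -3.62357750e-05, -5.99815731e-05, -1.29738857e-04]), 'joint_torque': array([ 8.98135113e-04, -6.24546504e+01,  2.43934774e-02, -3.90718603e+01,
       -6.14159019e-02,  3.65299650e-02,  5.85322255e-05]), 'ee_pos': array([ 0.19636743, -0.59302232,  0.24084642]), 'eef_rot': array([-0.69799352, -0.11300525,  0.69818239, -0.11214373]), 'ft_force': array([0.93167521, 0.46572099, 0.47303526]), 'torque': array([-0.02423463,  0.0469482 ,  0.00191467]), 'width': 0.08671583082329846}
```

View pics/top0.png

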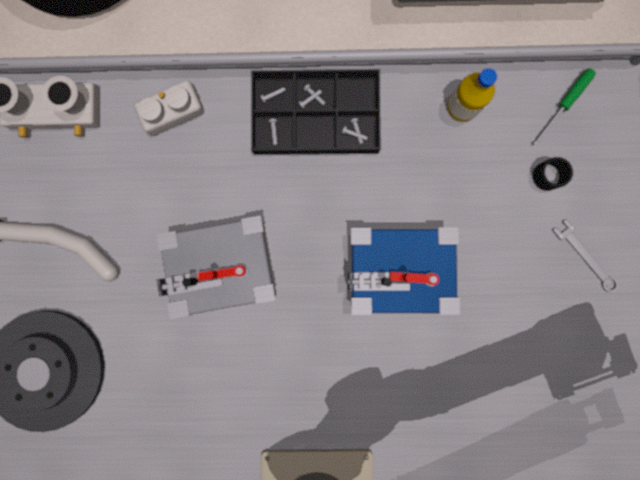

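View pics/side0.png

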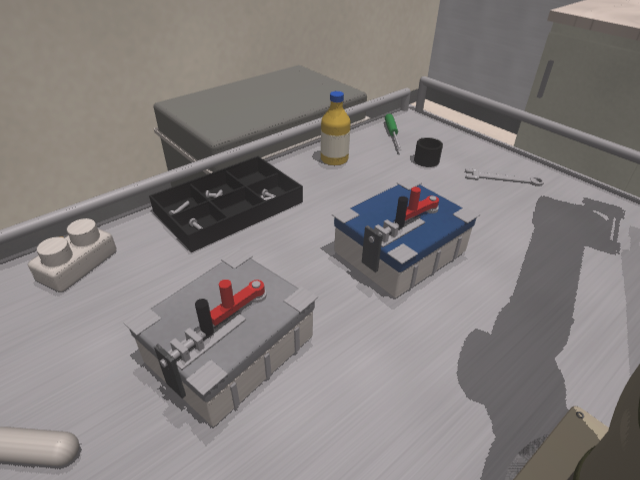

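```bash
cat > h.py <<'E'
import numpy as np, cv2
from scipy.spatial.transform import Rotation as R
from bench import r
def ray(c,u,v):
    d=R.from_quat(c["orientation"]).apply([(u-c["cx"])/c["fx"],-(v-c["cy"])/c["fy"],-1.0]); return np.array(c["xyz"]),d
def onz(c,u,v,z):
    o,d=ray(c,u,v); return o+d*(z-o[2])/d[2]
def proj(c,p):
    q=R.from_quat(c["orientation"]).inv().apply(np.array(p)-c["xyz"]); return np.array([c["cx"]+c["fx"]*q[0]/-q[2], c["cy"]+c["fy"]*q[1]/q[2]])
def two(c1,a,c2,b):
    A=np.zeros((3,3));y=np.zeros(3)
    for c,p in((c1,a),(c2,b)):
        o,d=ray(c,*p); d/=np.linalg.norm(d); M=np.eye(3)-np.outer(d,d);A+=M;y+=M@o
    return np.linalg.solve(A,y)
def tool(dw,st=None):  # world shift (m) -> tool cm
    st=st or r.read_state(); return R.from_quat(st["eef_rot"]).inv().apply(dw)*100
E
python3 - <<'E'
from h import *
c=r.calibration("top"); im=cv2.imread("pics/top0.png")
hsv=cv2.cvtColor(im,cv2.COLOR_BGR2HSV)
m=cv2.inRange(hsv,(100,120,40),(125,255,255)); m[:200]=0
n,l,s,ce=cv2.connectedComponentsWithStats(m); k=1+np.argmax(s[1:,4]); pts=np.argwhere(l>0)[:,::-1].astype(np.float32)
pw=np.array([onz(c,u,v,0.09)[:2] for u,v in pts],np.float32)
rect=cv2.minAreaRect(pw*1000); print(rect)
red=cv2.inRange(hsv,(0,150,80),(8,255,255))|cv2.inRange(hsv,(172,150,80),(180,255,255)); red[:200]=0
n,l,s,ce=cv2.connectedComponentsWithStats(red); print(s,ce)
cv2.imwrite("pics/zt.png",cv2.resize(im[215:330,335:475],None,fx=5,fy=5,interpolation=cv2.INTER_CUBIC))
im=cv2.imread("pics/side0.png")
cv2.imwrite("pics/zs.png",cv2.resize(im[170:300,325:485],None,fx=4.5,fy=4.5,interpolation=cv2.INTER_CUBIC))
E
```

```text
((487.04443359375, -177.2430419921875), (200.70423889160156, 157.34124755859375), 89.11360931396484)
[[     0      0    640    480 306509]
 [   198    265     47     16    330]
 [   390    272     49     13    361]] [[319.49984829 239.41903174]
 [218.93333333 273.38181818]
 [411.55955679 277.27423823]]
```

View pics/zt.png

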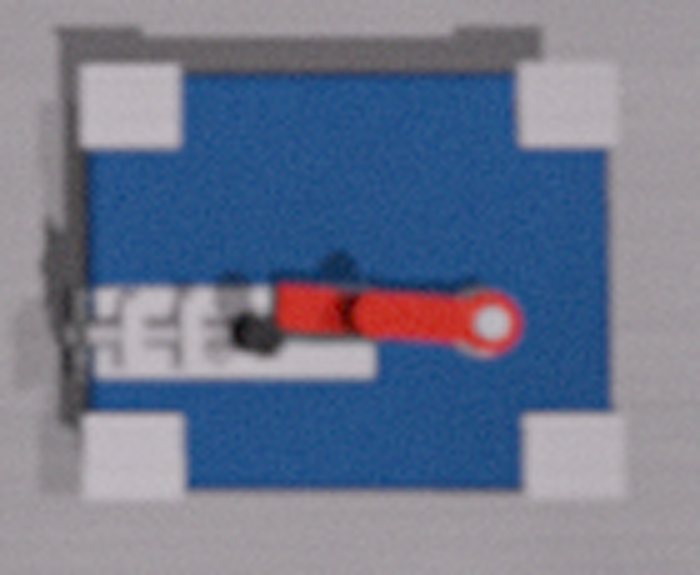

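View pics/zs.png

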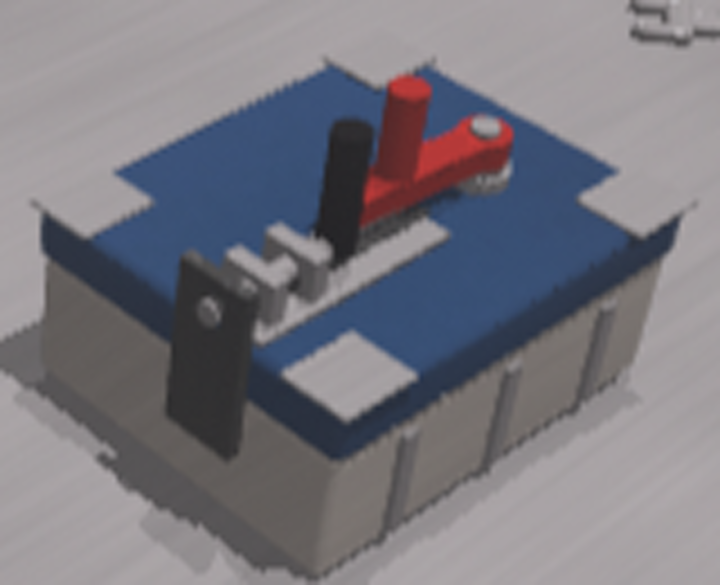

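```bash
python3 - <<'E'
from h import *
ct=r.calibration("top"); cs=r.calibration("side")
a=np.radians(-0.89); C=np.array([.487,-.1772])
Rz=np.array([[np.cos(a),-np.sin(a)],[np.sin(a),np.cos(a)]])
def w(x,y,z): return np.r_[C+Rz@np.array([x,y])/1000,z/1000]
print("pivot meas",onz(ct,433.2,279.4,.112),"pred",w(-16,-49,112))
for s,tt in((0,0),(4,0.1)):
  b=w(-20,45-s,153); k=w(-16+50*np.sin(tt),-49+50*np.cos(tt),151)
  print(s,tt,"bolt",b,proj(ct,b),proj(cs,b),"keeper",k,proj(ct,k),proj(cs,k))
print("bolt side",onz(cs,403.2,198.4,.153),"red side",onz(cs,415.9,190,.151))
s=r.read_state(); print(R.from_quat(s["eef_rot"]).as_matrix())
E
```

```text
pivot meas [ 0.46904705 -0.22894373  0.112     ] pred [ 0.47024082 -0.22594556  0.112     ]
0 0 bolt [ 0.46770139 -0.13189477  0.153     ] [384.59042692 281.62286792] [399.31639541 199.44022377] keeper [ 0.47101746 -0.1759516   0.151     ] [408.7038899  279.35618649] [415.10745342 190.26675098]
4 0.1 bolt [ 0.46763926 -0.13589429  0.153     ] [386.80066478 281.62061446] [400.97664309 198.58490758] keeper [ 0.47600465 -0.17627889  0.151     ] [408.80807142 276.6017579 ] [412.95787989 188.9589507 ]
bolt side [ 0.46567437 -0.139134    0.153     ] red side [ 0.47070198 -0.17763726  0.151     ]
[[-4.57669340e-04  3.14347415e-01 -9.49307902e-01]
 [ 1.16031352e-03 -9.49307196e-01 -3.14347740e-01]
 [-9.99999222e-01 -1.24536212e-03  6.97272429e-05]]
```

```bash
python3 - <<'E'
from h import *
s=r.read_state(); print(tool(np.array([.472,-.177,.225])-s["ee_pos"]))
E
```

```text
[  1.62029755 -30.82688627 -39.24369619]
```

>>> {"api": "drive_tool", "payload": {"motion": [[0,-1.5,-2,-0.8],[0,-3,-4,-1.6],[0,-5,-6.3,-2.4],[0,-7,-9,-3.2],[0,-9.2,-11.7,-4.2],[0,-11.4,-14.5,-5.2],[0,-13.6,-17.3,-6.2],[0,-15.8,-20.1,-7.2],[0,-18,-22.9,-8.2],[0,-20.2,-25.7,-9.2],[0,-22.4,-28.5,-10.2],[0,-24.6,-31.3,-11.2],[0,-26.8,-34.1,-12.2],[0,-28.6,-36.4,-13],[0,-29.9,-38.1,-13.7],[0,-30.6,-39,-14.1],[0,-30.8,-39.2,-14.2],[0,-30.8,-39.2,-14.2],[0,-30.8,-39.2,-14.2]]}}

```text
time: 1.68
ee_pos: [0.471, -0.1794, 0.2413]
eef_rot: [-0.504, -0.496, 0.504, -0.496]
ft_force: [0.7, -1.2, 0.6]
width: 0.0871
```

```bash
python3 - <<'E'
from h import *
s=r.read_state(); print(s["time"],s["ee_pos"],s["joint_positions"]); print(R.from_quat(s["eef_rot"]).as_matrix().round(4))
c=r.calibration("wrist"); im=r.camera("wrist")[:,:,::-1]; print(c)
cv2.imwrite("pics/w1.png",im)
for p in [(.467,-.134,.153),(.472,-.177,.151),(.470,-.227,.112)]: print(proj(c,p))
E
```

```text
1.6833 [ 0.4710353  -0.17942644  0.24132803] [ 0.78126935  0.10169435 -0.5374493   1.75023538  0.05448201  1.30482407
  0.21648209]
[[-6.000e-04  9.999e-01 -1.530e-02]
 [-4.000e-04 -1.530e-02 -9.999e-01]
 [-1.000e+00 -6.000e-04  4.000e-04]]
{'fx': 424.19202318661684, 'fy': 424.19202318661684, 'cx': 316.627913174431, 'cy': 234.6678960983227, 'xyz': array([ 0.47276156, -0.10870027,  0.38497231]), 'orientation': array([-0.13023821,  0.00119536, -0.00716158,  0.99145615])}
[306.92390117 169.58042663]
[317.23340775 244.34458749]
[315.32095344 297.82379323]
```

View pics/w1.png

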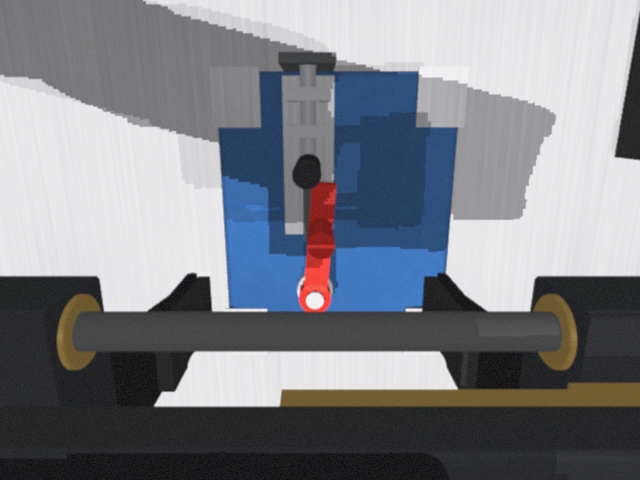

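```bash
python3 - <<'E'
from h import *
c=r.calibration("wrist"); im=cv2.imread("pics/w1.png")
print("pivot",onz(c,314.5,300,.112))
cv2.imwrite("pics/w1z.png",cv2.resize(im[140:320,250:390],None,fx=3.3,fy=3.3,interpolation=cv2.INTER_CUBIC)[:600])
E
```

```text
pivot [ 0.46934784 -0.22877423  0.112     ]
```

View pics/w1z.png

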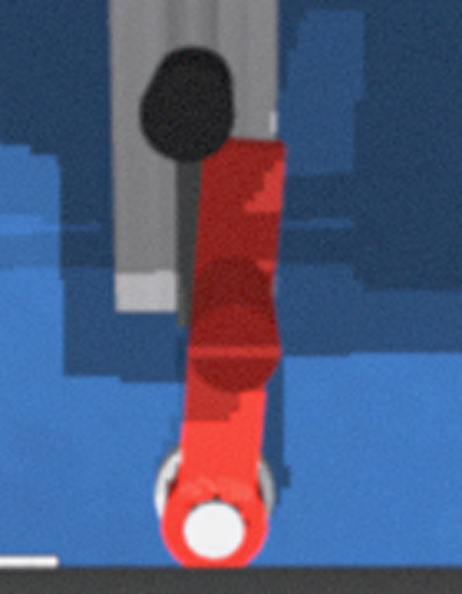

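```bash
python3 - <<'E'
from h import *
c=r.calibration("wrist"); s=r.read_state()
print("red",onz(c,321.5,244.5,.151),"blk",onz(c,306.4,175.5,.153))
a=np.radians(-.89)
P=np.array([.4693,-.2285]); 
for t in (.05,.08,.1): print(t,P+.05*np.array([np.sin(t-a),np.cos(t-a)]))
print(tool(np.array([.474,-.1785,.135])-s["ee_pos"]))
E
```

```text
red [ 0.47440697 -0.17727295  0.151     ] blk [ 0.46661772 -0.13734021  0.153     ]
0.05 [ 0.47257433 -0.17860733]
0.08 [ 0.47406941 -0.17872799]
0.1 [ 0.47506383 -0.17883333]
[10.63707469  0.30874612 -0.1151547 ]
```

Red post is at about (0.474, -0.178), with the keeper angle about 0.08. I'll descend over it and close the fingers.

>>> {"api": "drive_tool", "payload": {"motion": [[1.5,0.3,-0.1,0],[3.5,0.3,-0.1,0],[5.5,0.3,-0.1,0],[7.5,0.3,-0.1,0],[9,0.3,-0.1,0],[10.1,0.3,-0.1,0],[10.6,0.3,-0.1,0],[10.6,0.3,-0.1,0],[10.6,0.3,-0.1,0]]}}

```text
time: 2.48
ee_pos: [0.475, -0.1773, 0.1361]
eef_rot: [0.503, 0.497, -0.503, 0.497]
ft_force: [-0.6, 0.4, 1.3]
width: 0.0873
```

>>> {"api": "drive_tool", "payload": {"motion": [[0,0,0,0],[0,0,0,0],[0,0,0,0],[0,0,0,0],[0,0,0,0],[0,0,0,0],[0,0,0,0],[0,0,0,0],[0,0,0,0],[0,0,0,0]], "grip": 255, "force": 12}}

```text
time: 3.32
ee_pos: [0.4748, -0.1767, 0.1355]
eef_rot: [-0.503, -0.497, 0.503, -0.497]
ft_force: [-0.1, -0.5, 0.2]
width: 0.0287
```

```bash
python3 - <<'E'
from h import *
s=r.read_state(); print(s["time"],s["ee_pos"],s["ft_force"],s["width"])
c=r.calibration("wrist"); im=r.camera("wrist")[:,:,::-1]
cv2.imwrite("pics/w2.png",im)
a=np.radians(-.89); P=np.array([.4693,-.2285]); t0=.08
f=lambda t:P+.05*np.array([np.sin(t-a),np.cos(t-a)])
for t in np.linspace(.08,1.62,15):
    d=f(t)-f(t0); print(round(t,2),tool(np.r_[d,0]).round(2))
E
```

```text
3.3167 [ 0.47480076 -0.17674717  0.1355339 ] [-0.06611438 -0.50033725  0.17596927] 0.02867624492831477
0.08 [0. 0. 0.]
0.19 [0.   0.54 0.08]
0.3 [0.   1.08 0.21]
0.41 [0.   1.59 0.4 ]
0.52 [0.   2.08 0.65]
0.63 [0.   2.54 0.95]
0.74 [0.   2.97 1.3 ]
0.85 [0.   3.35 1.7 ]
0.96 [0.   3.69 2.13]
1.07 [0.   3.98 2.6 ]
1.18 [0.   4.21 3.1 ]
1.29 [0.   4.39 3.62]
1.4 [0.   4.51 4.15]
1.51 [0.   4.57 4.7 ]
1.62 [0.   4.57 5.25]
```

View pics/w2.png

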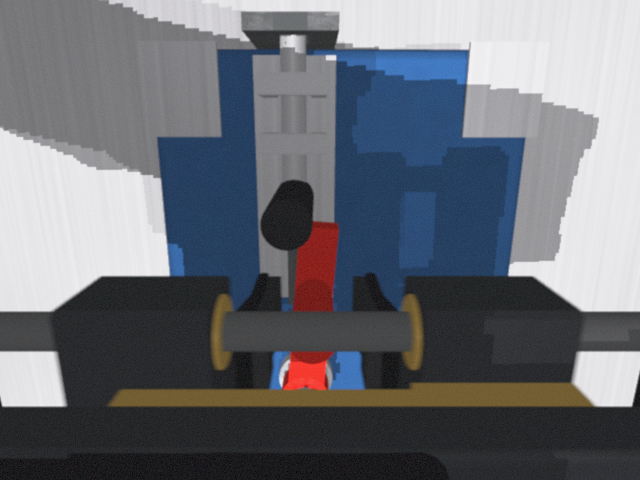

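Still closing (28.7 mm), with the red post centred between the fingers at about (313,310).

>>> {"api": "drive_tool", "payload": {"motion": [[0,0,0,0],[0,0,0,0],[0,0,0,0],[0,0,0,0],[0,0,0,0]]}}

```text
time: 3.78
ee_pos: [0.4747, -0.1767, 0.1355]
eef_rot: [-0.503, -0.497, 0.503, -0.497]
ft_force: [-0.7, -0.3, 1.0]
width: 0.0158
```

>>> {"api": "drive_tool", "payload": {"motion": [[0,0.27,0.03,0],[0,0.54,0.08,0],[0,0.8,0.14,0],[0,1.08,0.21,0],[0,1.34,0.3,0],[0,1.59,0.4,0],[0,1.84,0.52,0],[0,2.08,0.65,0],[0,2.31,0.8,0],[0,2.54,0.95,0],[0,2.76,1.12,0],[0,2.97,1.3,0],[0,2.97,1.3,0]], "force": 20}}

```text
time: 4.87
ee_pos: [0.5041, -0.1896, 0.1352]
eef_rot: [-0.503, -0.498, 0.503, -0.496]
ft_force: [-3.3, 3.2, 1.4]
width: 0.0156
```

```bash
python3 - <<'E'
from h import *
s=r.read_state(); print(s["time"],s["ee_pos"],s["ft_force"],s["width"])
c=r.calibration("wrist"); im=r.camera("wrist")[:,:,::-1]
cv2.imwrite("pics/w3.png",im)
P=np.array([.4693,-.2285]);d=s["ee_pos"][:2]-P; print(np.hypot(*d),np.arctan2(d[0],d[1])-.0155)
E
```

```text
4.8667 [ 0.50407942 -0.18961681  0.13516128] [-3.31159174  3.1661078   1.42645305] 0.015587373312986132
0.052168100461307605 0.7142453695530225
```

View pics/w3.png

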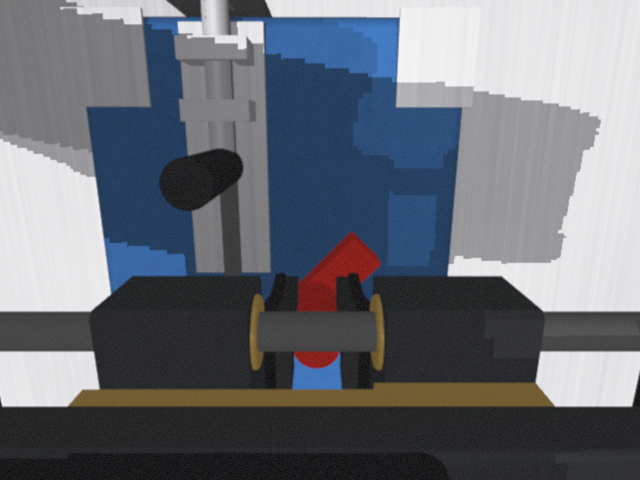

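>>> {"api": "drive_tool", "payload": {"motion": [[0,0.19,0.2,0],[0,0.38,0.4,0],[0,0.55,0.61,0],[0,0.7,0.83,0],[0,0.85,1.06,0],[0,0.98,1.3,0],[0,1.09,1.55,0],[0,1.2,1.8,0],[0,1.29,2.06,0],[0,1.36,2.32,0],[0,1.42,2.6,0],[0,1.46,2.87,0],[0,1.49,3.15,0],[0,1.5,3.45,0],[0,1.5,3.75,0],[0,1.5,4.0,0],[0,1.5,4.1,0],[0,1.5,4.1,0],[0,1.5,4.1,0]]}}

```text
time: 6.5
ee_pos: [0.5188, -0.2302, 0.135]
eef_rot: [0.503, 0.498, -0.503, 0.497]
ft_force: [-2.0, 4.3, -1.7]
width: 0.0151
```

```bash
python3 - <<'E'
from h import *
s=r.read_state(); print(s["time"],s["ee_pos"],s["ft_force"],s["width"])
cv2.imwrite("pics/w4.png",r.camera("wrist")[:,:,::-1])
cv2.imwrite("pics/s4.png",r.camera("side")[:,:,::-1])
P=np.array([.4693,-.2285]);d=s["ee_pos"][:2]-P; print(np.hypot(*d),np.arctan2(d[0],d[1])-.0155)
E
```

```text
6.5 [ 0.51879139 -0.23019677  0.13500727] [-2.01023241  4.30786061 -1.67812685] 0.0151447700012287
0.049520471419526514 1.589566953984635
```

View pics/w4.png

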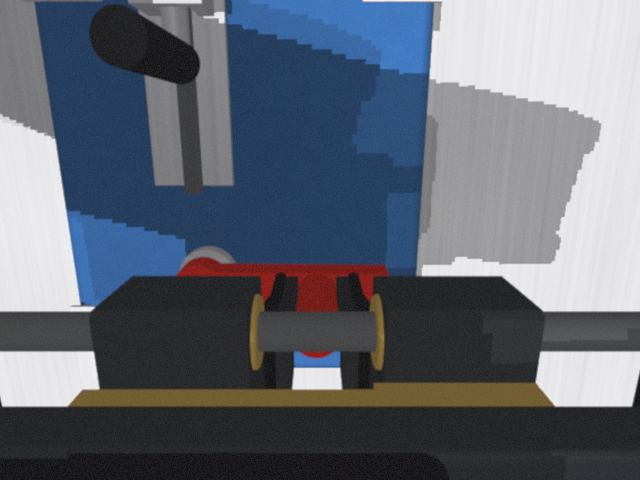

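View pics/s4.png

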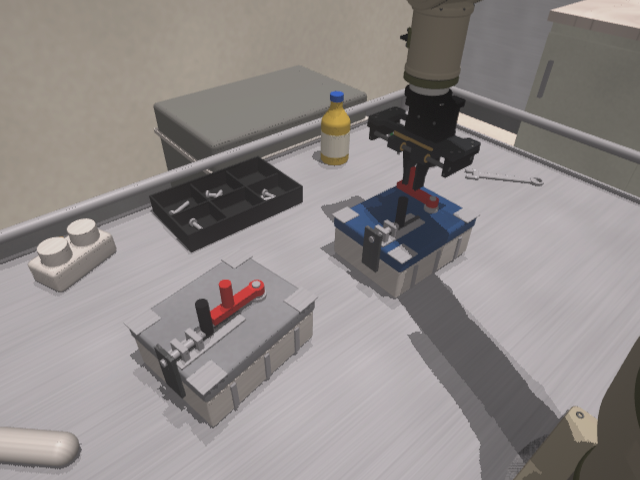

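>>> {"api": "drive_tool", "payload": {"motion": [[0,0,0,0],[0,0,0,0],[0,0,0,0],[0,0,0,0],[0,0,0,0],[0,0,0,0],[-1,0,0,0],[-2.5,0,0,0],[-4.5,0,0,0],[-6.5,0,0,0],[-8.2,0,0,0],[-9,0,0,0],[-9,0,0,0],[-9,0,0,0]], "grip": 100}}

```text
time: 7.77
ee_pos: [0.5188, -0.2313, 0.2255]
eef_rot: [-0.503, -0.497, 0.503, -0.497]
ft_force: [-0.2, -0.2, -1.0]
width: 0.0527
```

```bash
python3 - <<'E'
from h import *
s=r.read_state(); print(s["time"],s["ee_pos"],s["ft_force"],s["width"])
cv2.imwrite("pics/w5.png",r.camera("wrist")[:,:,::-1])
print(tool(np.array([.467,-.137,s["ee_pos"][2]])-s["ee_pos"]))
c=r.calibration("wrist")
print(proj(c,(.467,-.137,.153)))
E
```

```text
7.7667 [ 0.51884897 -0.23129985  0.2254827 ] [-0.20129831 -0.20820165 -1.00786336] 0.05273600965624702
[ 7.03047575e-03 -5.29601717e+00 -9.36802647e+00]
[205.23462584  71.66754557]
```

View pics/w5.png

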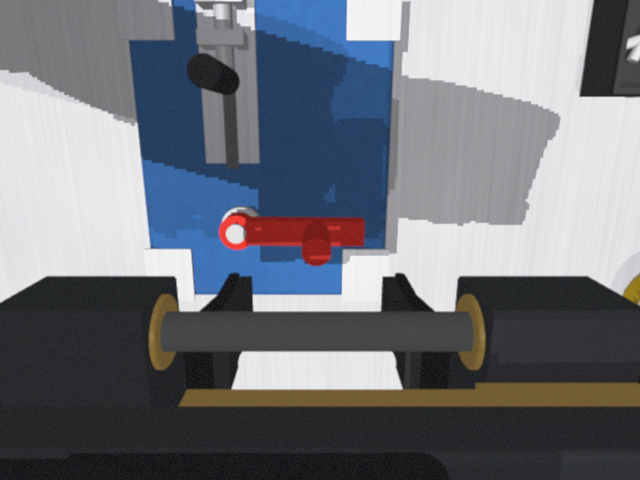

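The keeper now lies along case +x, with its pivot at (236,233) and its arm end at (362,232). The black post top is at (203,71), against a predicted (205,72). Next I go to the bolt post.

>>> {"api": "drive_tool", "payload": {"motion": [[0,-0.5,-1,0],[0,-1.3,-2.5,0],[0,-2.4,-4.3,0],[0,-3.5,-6.2,0],[0,-4.5,-7.9,0],[0,-5.1,-9,0],[0,-5.3,-9.4,0],[0,-5.3,-9.4,0],[1,-5.3,-9.4,0],[2.5,-5.3,-9.4,0],[4.5,-5.3,-9.4,0],[6.5,-5.3,-9.4,0],[8.2,-5.3,-9.4,0],[9,-5.3,-9.4,0],[9,-5.3,-9.4,0],[9,-5.3,-9.4,0]]}}

```text
time: 9.15
ee_pos: [0.4671, -0.137, 0.1354]
eef_rot: [0.503, 0.497, -0.503, 0.497]
ft_force: [-0.6, -0.1, 0.9]
width: 0.0528
```

>>> {"api": "drive_tool", "payload": {"motion": [[0,0,0,0],[0,0,0,0],[0,0,0,0],[0,0,0,0],[0,0,0,0],[0,0,0,0],[0,0,0,0],[0,0,0,0],[0,0,0,0],[0,0,0,0]], "grip": 255, "force": 25}}

```text
time: 9.98
ee_pos: [0.4661, -0.1367, 0.1356]
eef_rot: [-0.502, -0.497, 0.504, -0.497]
ft_force: [-5.1, 0.8, 5.2]
width: 0.0151
```

```bash
python3 - <<'E'
from h import *
s=r.read_state(); print(s["time"],s["ee_pos"],s["ft_force"],s["width"])
cv2.imwrite("pics/w6.png",r.camera("wrist")[:,:,::-1])
a=np.radians(-.89)
print(tool(.045*np.array([np.sin(a),-np.cos(a),0])))
E
```

```text
9.9833 [ 0.466087   -0.13666961  0.13558736] [-5.09042315  0.83266926  5.21624528] 0.01508870235491923
[ 8.78681634e-04 -1.60421124e-02  4.49997132e+00]
```

View pics/w6.png

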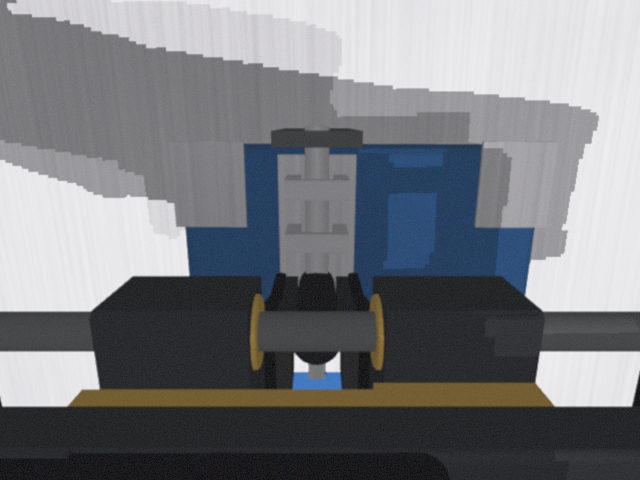

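>>> {"api": "drive_tool", "payload": {"motion": [[0,-0.1,0.2,0],[0,-0.1,0.5,0],[0,-0.1,0.8,0],[0,-0.1,1.1,0],[0,-0.1,1.4,0],[0,-0.1,1.7,0],[0,-0.1,2.0,0],[0,-0.1,2.3,0],[0,-0.1,2.6,0],[0,-0.1,2.9,0],[0,-0.1,3.2,0],[0,-0.1,3.5,0],[0,-0.1,3.8,0],[0,-0.1,3.8,0],[0,-0.1,3.8,0]]}}

```text
time: 11.28
ee_pos: [0.4655, -0.1756, 0.1356]
eef_rot: [-0.503, -0.497, 0.503, -0.497]
ft_force: [-1.9, -1.1, 4.4]
width: 0.0151
```

>>> {"api": "drive_tool", "payload": {"motion": [[0,0,0.1,0],[0,0,0.2,0],[0,0,0.3,0],[0,0,0.4,0],[0,0,0.4,0],[0,0,0.4,0]]}}

```text
time: 11.78
ee_pos: [0.4655, -0.1784, 0.1356]
eef_rot: [0.503, 0.497, -0.503, 0.497]
ft_force: [-2.8, 1.4, 5.3]
width: 0.0151
```

>>> {"api": "drive_tool", "payload": {"motion": [[0,0,0.1,0],[0,0,0.2,0],[0,0,0.2,0],[0,0,0.2,0]]}}

```text
time: 12.12
ee_pos: [0.4655, -0.1786, 0.1356]
eef_rot: [0.503, 0.498, -0.502, 0.497]
ft_force: [-4.3, 8.5, 8.1]
width: 0.0152
```

>>> {"api": "drive_tool", "payload": {"motion": [[0,0,0.1,0],[0,0,0.2,0],[0,0,0.2,0],[0,0,0.2,0]]}}

```text
time: 12.45
ee_pos: [0.4655, -0.1788, 0.1355]
eef_rot: [0.503, 0.499, -0.501, 0.496]
ft_force: [-5.5, 15.5, 11.3]
width: 0.0153
```

The position has stalled while the force rises, so the bolt is at its stop. I'll release and lift.

>>> {"api": "drive_tool", "payload": {"motion": [[0,0,0,0],[0,0,0,0],[0,0,0,0],[0,0,0,0],[0,0,0,0],[0,0,0,0],[-1,0,0,0],[-2.5,0,0,0],[-4.5,0,0,0],[-6.5,0,0,0],[-8.2,0,0,0],[-9.5,0,0,0],[-10,0,0,0],[-10,0,0,0],[-10,0,0,0]], "grip": 100}}

```text
time: 13.7
ee_pos: [0.4653, -0.1826, 0.2354]
eef_rot: [-0.503, -0.497, 0.503, -0.497]
ft_force: [-0.6, 0.3, -0.3]
width: 0.0528
```

```bash
python3 - <<'E'
from h import *
s=r.read_state(); print(s["time"],s["ee_pos"],s["ft_force"],s["width"])
cv2.imwrite("pics/w7.png",r.camera("wrist")[:,:,::-1])
cv2.imwrite("pics/s7.png",r.camera("side")[:,:,::-1])
c=r.calibration("wrist")
print(proj(c,(.466,-.1785,.153)),proj(c,(.519,-.229,.151)))
E
```

```text
13.7 [ 0.46531912 -0.18263871  0.23535735] [-0.64934134  0.3335366  -0.32650865] 0.05281916636029257
[317.37663081 246.07216432] [408.33912507 326.50279123]
```

View pics/w7.png

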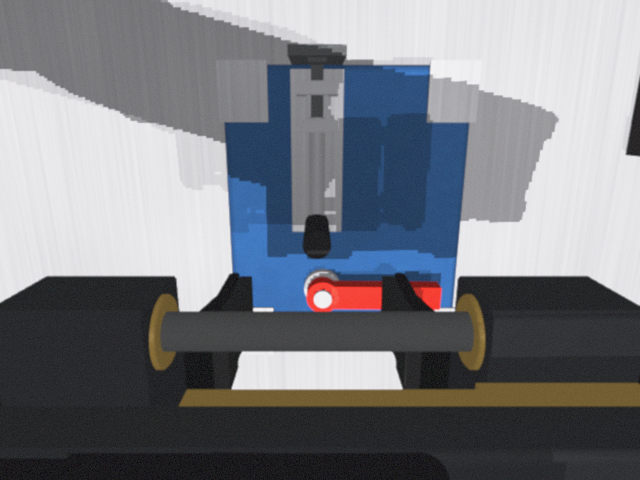

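View pics/s7.png

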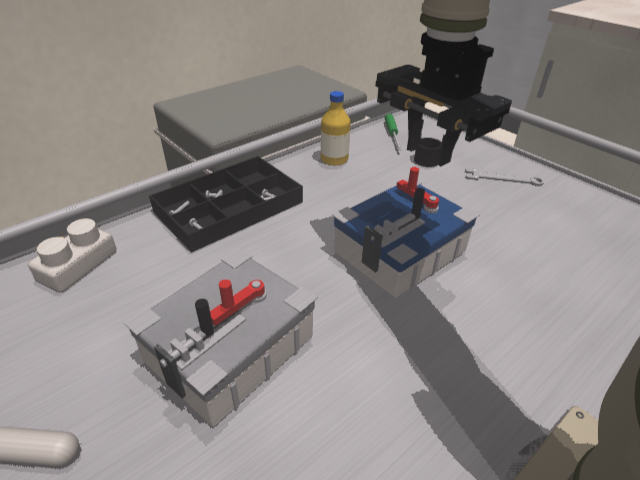

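The wrist view shows the black post top at (317,245), where the stop position predicts (317,246). The rod is out of the staple, the keeper lies along +x at row ~295, and the gripper is clear.

```bash
python3 -c "
from bench import r
print(r.close_job())"
```

```text
the job is handed in; nothing more can be done
None
```

The blue case is unlocked and the job is handed in, at about 14 s on the robot's clock. I first swung the red keeper about a quarter turn. I then drew the bolt back by its black post, released it and lifted the gripper about 10 cm clear.

**Keeper:** the tool pose put it at about 1.59 rad when I let go. The wrist pictures show its arm lying along case +x, and it stayed there while the bolt moved past.

**Bolt:** it moved about 42 mm from where it started. It then stopped advancing while the pull rose to 15.5 N, so I took it to be at its stop. After release the wrist picture showed the post within 1 px of that position and the rod clear of the staple.

**Other checks:** the highest force reading after any move was about 20 N. The gripper read no contact force at the end. The grey case looks unmoved in the side view.

**Disagreement:** the first position from the blue lid outline was about 3 mm off in y from the pivot seen in the images. I used the pivot and post positions instead. No check failed.

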